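Refit the clear cover of a price-ticket rail

TASK

Refit the clear cover on the price-ticket rail using only your fingertips; nothing is to be picked up. First push the cover lengthwise, while it still lies loose on top, until its end butts against the rail's end block. Then, starting at the open end of the rail, press the cover down and run your fingertips along its top to the end block with light pressure, so that it clips down flat along its whole length and stays against the block; leave the goods and things around it where they stand.

Things in the scene. Friction and masses are not known exactly. Their poses are not given: they have to be found in the camera images.
- rail: Price-ticket rail fixed to the counter: low straight aluminium carrier 40 mm wide, 252 mm long, blank paper tickets on it. Origin: on the counter, centre line, 120 mm from the end block's face and from the open end. y axis: along the rail to the end block (grey plastic upright, 40 mm wide, 12 mm long, 24 mm high, at the robot's left); z up; x across, away from the robot.
- block_face (a point): The face of the end block that the cover must butt against, on the rail's centre line, 18 mm above the counter (the height of the cover's top once clipped).
- open_end (a point): The open end of the rail, on its centre line, 18 mm above the counter, 240 mm from block_face. There is no wall here, so a fingertip can push from beyond it.
- cover: Clear rigid cover, loose, 100 g: upside-down channel 240 mm long (its y axis, parallel to the rail's), 32 mm wide, 14.5 mm high, top plate 3 mm. Origin: middle of the top plate's underside. It first lies loose, top 25 mm and lower edges 12 mm above the counter, sticking out 22 to 45 mm beyond the open end; it slides with under 2 N. Clipped down, its top is 18 mm above the counter.
- cover_middle (a point): Top of the cover at its middle. Below are three pairs of spring nubs, at 106, 0 and -106 mm along the rail's y: the cover rests on them and snaps 8 mm down past them, each pair at 5 to 8 N. With only the open end clipped, the other end stands up about 16 mm over its clipped height. A fingertip stroking the cover drags it along, hence the stroke towards the block.
- cover_block_end (a point): Top of the cover at the middle of its end nearest the end block.
- cover_open_end (a point): Top of the cover at the middle of its end farthest from the end block (it sticks out at the start). The cover cracks if pressed with over 80 N.
- packet_a: Bystander: small upright card packet 12 x 30 x 58 mm behind the rail, 55 to 85 mm along the rail's y from its origin, 76 to 90 mm from its centre line. Origin: centre of its underside.
- packet_b: Bystander: small upright card packet 21 x 24 x 47 mm behind the middle of the rail, 76 to 90 mm from its centre line. Origin: centre of its underside.
- packet_c: Bystander: small upright card packet 12 x 30 x 58 mm behind the open-end half of the rail, 76 to 90 mm from its centre line. Origin: centre of its underside.
- stickers: Bystander: roll of price stickers, 62 mm across, 26 mm high, lying right of the rail. Origin: centre of its underside.
- bell: Bystander: white desk bell, 66 mm across, 50 mm high, left of the rail. Origin: centre of its underside.
- pen: Bystander: marker pen 136 mm long, 11 mm thick, lying at the counter's near edge, left. Origin: its middle, underside.

How it is judged:
By the outcome, as a careful person would: the job done as asked, in the order asked, and still so for the second after the job is handed in, with the robot touching nothing.
It also fails if it takes over 48 s, if anything falls off the work surface, if the arm or the gripper's body presses on something with over 40 N, if the wrist force passes 120 N, or if a joint passes its speed limit or range.

ROBOT

A 7-joint arm with a two-finger parallel gripper is mounted at the origin on a cart in front of the work surface, level with it; the furniture and walls round the work are solid. World frame = base frame: x ahead of the robot, y to its left, z up, the work surface at z = 0. Lengths are in m, angles in rad, forces in N, time in s.
With the tool pointing down it reaches from about 0.425 to 0.925 m from the base axis. Payload 6.8 kg.
Tool frame: the origin (TCP) lies at the very end of the fingers, on their centre line; the grasp point (between the pads) lies 19 mm behind it; z points along the fingers, y is the line along which they close (so a half turn about z gives the same grasp; the last joint's range is limited). The gripper opens to 85 mm and grips with 20 to 120 N. Pads are 22 mm wide; open, the fingers measure 114 mm over their backs; the gripper's body (76 mm by 85 mm) begins 54 mm behind the grasp point. The pads swing forward as they close: fully open they stand 13 mm farther back than shut.
Start: joints at [1.219, 0.477, 0.022, 1.555, -0.011, 1.109, -0.083], TCP at [0.163, -0.655, 0.231] pointing down, gripper open.
Joint ranges: [-2.96, 2.96], [-0.34, 2.1], [-1.41, 1.46], [0.24, 2.44], [-1.37, 4.51], [0.17, 1.92], [-2.96, 2.96]. Speed limits (rad/s): [2.39, 2.39, 3.14, 3.14, 3.14, 3.14, 3.14].

INTERFACE

Orientations are given as a unit quaternion [w, x, y, z].
In Python, from station import * gives the robot as it stands.
- The arm moves only by the tool jog_arm, never from a script. Its argument "moves" is one flat list of numbers, 7 for each row, row after row: the shift along the tool's x, y, z normalised to -1 to 1, where 1 is 20 mm, then the turn, a rotation vector about the tool's x, y, z normalised to -1 to 1, where 1 is 4 degrees, then the opening, from 0 (shut) to 1 (fully open). In form: [x, y, z, rx, ry, rz, claw, x, y, z, rx, ry, rz, claw, ...]. A call has exactly 8 rows; each row shifts and turns the commanded pose from where the row before left it, along the tool's axes as they then stand; what a row does not reach is not made up. A row lasts 1/12 s, in which the tool goes at most 41.7 mm and 7.16 degrees, less where a joint would pass 70% of its speed; a pose out of reach is approached as far as the arm can. A call with a number of a shift or a turn outside -1 to 1 is refused whole. A call with a gripper value outside its range is refused whole. The fingers move at their own pace and stop on an object; "grip_force" is the grip in N (left out, the last holds). Time passes only in rows, so rows that do not move let the fingers close, or fill a call up. It gives the time, the measured TCP pose, the force, the opening and the grip force at its end, in the units of the state.
- get_obs(): the state, without advancing time (a new reading comes with each control period).
- read_camera(name): name is "side" or "top" or "wrist"; returns a dict with "color" (420x560x3 uint8, blue, green, red), "fx", "fy", "cx", "cy" (pixels), "k1" (the pictures are not rectified: a ray, as slopes to the right and down, at radius r is drawn at 1 + k1 r^2 times it, then the intrinsics apply), "rvec" (rotation vector, rad) and "tvec" (3), from world to camera coordinates, as OpenCV has them. Camera axes: x right, y down, z forward; pixel columns grow to the right and rows downward; lengths in m; the calibration is good to about 2 mm. A picture is of the moment at which its call begins. There is no depth.
- hand_in(): hands the job in; it is judged then, once.
The state is a dict: "t": time; "q": joint angles; "joint_vel": joint speeds; "joint_torque": joint torques, N m; "eef_pos": TCP position; "tool_rot": TCP orientation; "contact_force": force on the tool from outside, world axes, zero at the start; "torque": the same for the moment, N m; "gripper_width": opening from 0.0 (shut) to 1.0 (fully open); "grasp_force": force on a finger pad.
Only numpy, scipy, OpenCV 4.12 (cv2) and the standard library are available. Lean on these libraries where they do the work, as an engineer would, in place of code of your own. Each camera call takes 0.05 s, during which the arm holds its last target. There are 200 camera calls.

## Working session

There is one attempt and no reset: what is moved stays moved. The work goes in short steps, Python scripts to look and compute and a tool call to move; the robot and the scene stay as the last step left them, time stands still between calls to the robot, and variables do not carry over. Pictures are saved under pics/ and viewed, at most 10 in all, crops included, and the job is handed in when it is done.

Besides the shell and the picture viewer there is one more tool, called after "Call:" as name(argument=value, ...) on one line, values as JSON. jog_arm: Moves the arm, as the interface text tells. Scaled input: -1 to 1 covers 20 mm each way for a shift and 4 degrees each way for a turn. Its arguments: {"type":"object","properties":{"moves":{"type":"array"},"grip_force":{"type":"number"}},"required":["moves"]}

```bash
mkdir -p pics
cat > h.py <<'E'
from station import *
import numpy as np, cv2
def K(c): return np.array([[c["fx"],0,c["cx"]],[0,c["fy"],c["cy"]],[0,0,1.]])
def proj(c,P):
    d=np.array([c["k1"],0,0,0,0.])
    return cv2.projectPoints(np.array(P,float).reshape(-1,1,3),np.array(c["rvec"]),np.array(c["tvec"]),K(c),d)[0].reshape(-1,2)
def ray(c,uv):
    d=np.array([c["k1"],0,0,0,0.])
    n=cv2.undistortPoints(np.array(uv,float).reshape(-1,1,2),K(c),d).reshape(-1,2)
    R=cv2.Rodrigues(np.array(c["rvec"],float))[0]
    o=-R.T@np.array(c["tvec"]).ravel()
    return o,np.c_[n,np.ones(len(n))]@R
def onz(c,uv,z):
    o,d=ray(c,uv); return o+d*((z-o[2])/d[:,2:3])
E
python3 - <<'E'
from h import *
for n in("top","side"):
    c=read_camera(n); cv2.imwrite(f"pics/{n}0.png",c["color"]); print(n,ray(c,[[c["cx"],c["cy"]]]),c["fx"],c["k1"])
print(get_obs())
E
```

```text
top (array([ 0.29645359, -0.13248337,  1.02726174]), array([[ 0.22424747,  0.01355335, -0.97443798]])) 397.0868453770137 -0.11703244227291767
side (array([0.03375173, 0.84316481, 0.65344371]), array([[ 0.36973239, -0.79021996, -0.4887232 ]])) 514.441098082835 -0.19442759021301886
{'t': 0.1, 'q': array([ 1.21890719,  0.47770673,  0.02232655,  1.55635281, -0.01145646,
        1.10930336, -0.08312932]), 'joint_vel': array([ 0.00087646, -0.0001919 ,  0.0004483 , -0.00232665,  0.00030182,
       -0.00182263, -0.00018497]), 'joint_torque': array([ 3.88665096e-03, -5.97760785e+01,  1.61332246e+00, -2.81952113e+01,
        1.27583864e-02,  5.09690261e-03,  1.29867880e-05]), 'eef_pos': array([ 0.16278974, -0.6545244 ,  0.23042972]), 'tool_rot': array([-8.02438273e-04,  9.92578231e-01,  1.21605018e-01, -1.74165683e-04]), 'contact_force': array([ 0.4960827 , -0.69508747,  0.14865898]), 'torque': array([-0.00673433,  0.04168783,  0.00506425]), 'grasp_force': 0.0, 'gripper_width': 1.0001592708898426}
```

View pics/top0.png

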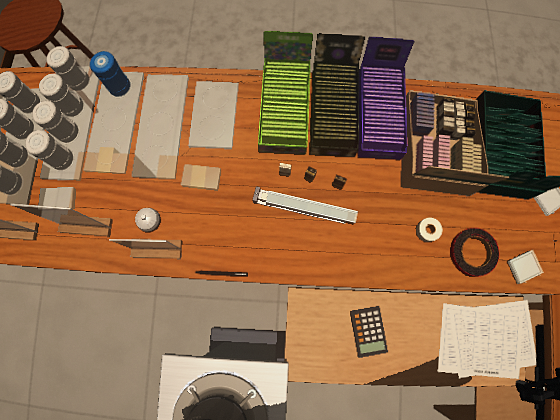

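View pics/side0.png

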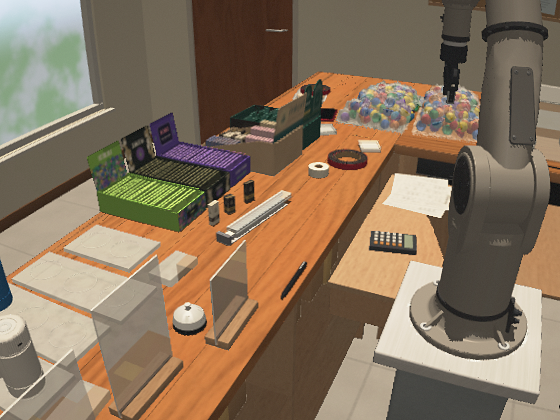

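The top view shows the rail from about (255,192) to (357,217), with packets at (285,170), (310,174) and (340,182). The side view shows it from (222,238) to (290,195). I'll enlarge both.

Run:
```python
import cv2,numpy as np
a=cv2.imread("pics/top0.png")[160:235,240:375]; b=cv2.imread("pics/side0.png")[170:260,200:310]
a=cv2.resize(a,None,fx=5.5,fy=5.5,interpolation=cv2.INTER_CUBIC)
b=cv2.resize(b,None,fx=6,fy=6,interpolation=cv2.INTER_CUBIC)
cv2.imwrite("pics/topc.png",a);cv2.imwrite("pics/sidec.png",b)
```

```text
(no output)
```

View pics/topc.png

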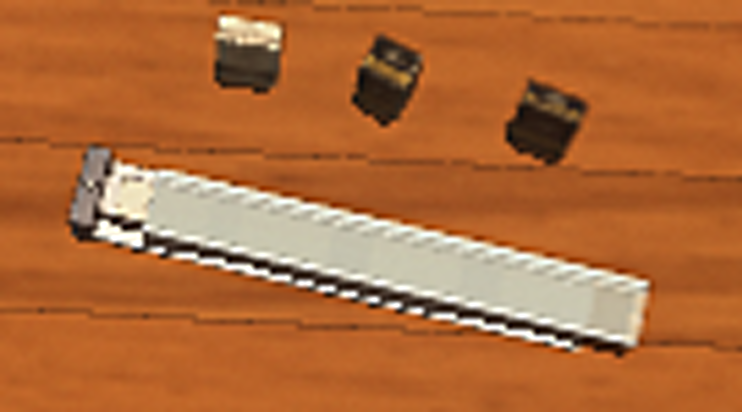

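View pics/sidec.png

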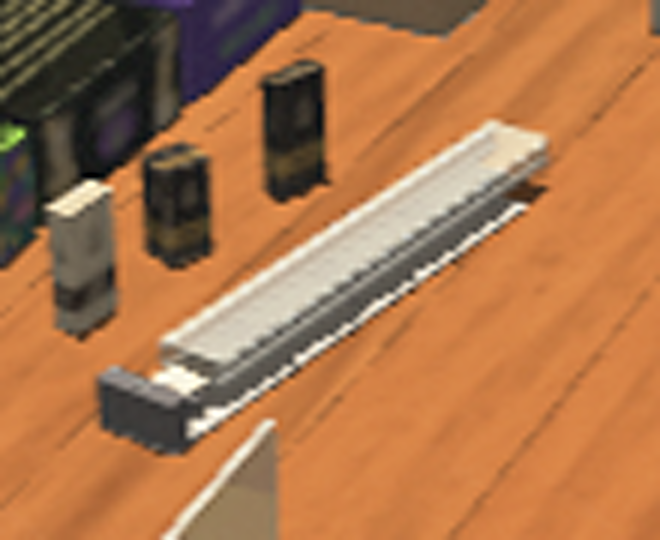

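The crops show the loose cover sitting short of the grey block and overhanging the open end. In the enlarged top crop its corners are near (160,172), (143,240), (648,285) and (632,345). In the side crop they are near (162,343), (212,365), (493,122) and (548,140).

```bash
cat >> h.py <<'E'
def tri(c1,p1,c2,p2):
    o1,d1=ray(c1,p1);o2,d2=ray(c2,p2);out=[]
    for a,b in zip(d1,d2):
        s=np.linalg.lstsq(np.c_[a,-b],o2-o1,rcond=None)[0]
        A=o1+a*s[0];B=o2+b*s[1];out.append(np.r_[(A+B)/2,np.linalg.norm(A-B)])
    return np.array(out)
E
python3 - <<'E'
from h import *
np.set_printoptions(precision=4,suppress=True)
t=read_camera("top");s=read_camera("side")
ct=lambda p:(np.array(p)+.5)/5.5-.5+[240,160]
cs=lambda p:(np.array(p)+.5)/6-.5+[200,170]
# block-far, block-near, open-far, open-near; endblock top far-outer, near-inner.. 
T=ct([[160,172],[143,240],[648,285],[632,345],[112,150],[98,232]])
S=cs([[162,343],[212,365],[493,122],[548,140],[150,383],[192,405]])
print(tri(t,T,s,S))
print(onz(t,T[:4],.025)); print(onz(s,S[:4],.025)); print(onz(t,T[4:],.024),onz(s,S[4:],.024))
P=onz(t,T[:4],.025); print("len",np.linalg.norm(P[0]-P[2]),np.linalg.norm(P[1]-P[3]),"w",np.linalg.norm(P[0]-P[1]),np.linalg.norm(P[3]-P[2]))
for Q in (P,onz(s,S[:4],.025)):
    d=Q[0]+Q[1]-Q[2]-Q[3]; print("yaw",np.degrees(np.arctan2(-d[0],d[1])),"mid",Q.mean(0))
E
```

```text
[[ 0.5817 -0.0848  0.0223  0.0002]
 [ 0.5511 -0.0775  0.0224  0.0067]
 [ 0.5382 -0.3188  0.0242  0.0005]
 [ 0.5083 -0.3116  0.0245  0.0013]
 [ 0.5848 -0.0637  0.017   0.0167]
 [ 0.5525 -0.0565  0.0161  0.0005]]
[[ 0.581  -0.0849  0.025 ]
 [ 0.5472 -0.0789  0.025 ]
 [ 0.5382 -0.3186  0.025 ]
 [ 0.5089 -0.3113  0.025 ]]
[[ 0.5792 -0.0808  0.025 ]
 [ 0.5527 -0.0739  0.025 ]
 [ 0.5373 -0.3174  0.025 ]
 [ 0.5073 -0.3107  0.025 ]]
[[ 0.591  -0.0612  0.024 ]
 [ 0.5502 -0.0572  0.024 ]] [[ 0.5693 -0.0531  0.024 ]
 [ 0.5463 -0.0453  0.024 ]]
len 0.23760126176314383 0.23560311290039665 w 0.03434491327401199 0.030247950040237052
yaw -9.868366958372564 mid [ 0.5438 -0.1984  0.025 ]
yaw -10.436157181666102 mid [ 0.5441 -0.1957  0.025 ]
```

Call:
jog_arm(moves=[1,-0.6,0,0,0,1,0,1,-0.6,0,0,0,1,0,1,-0.6,0,0,0,1,0,1,-0.7,0,0,0,1,0,1,-0.8,0,0,0,1,0,1,-0.9,0,0,0,1,0,1,-1,0,0,0,0,0,1,-1,0,0,0,0,0], grip_force=40)

```text
t: 0.87
eef_pos: [0.3247, -0.5301, 0.2312]
tool_rot: [-0.0, 0.996, -0.088, -0.0]
contact_force: [0.7, -0.3, -0.7]
gripper_width: 0.004
grasp_force: 0.0
```

Call:
jog_arm(moves=[1,-1,0.6,0,0,0,0,1,-1,0.6,0,0,0,0,1,-1,0.6,0,0,0,0,1,-1,0.6,0,0,0,0,1,-1,0.6,0,0,0,0,1,-1,0.6,0,0,0,0,1,-1,0.6,0,0,0,0,0.8,-1,0.6,0,0,0,0])

```text
t: 1.53
eef_pos: [0.5071, -0.3996, 0.1346]
tool_rot: [-0.0, 0.996, -0.087, 0.0]
contact_force: [0.8, 0.9, 0.8]
gripper_width: 0.001
grasp_force: 0.0
```

Run:
```python
from h import *
np.set_printoptions(precision=4,suppress=True)
print(get_obs()["eef_pos"])
c=read_camera("wrist"); cv2.imwrite("pics/w1.png",c["color"])
for z in (0,.025):
  print(z,proj(c,[[.523,-.315,z],[.565,-.079,z],[.571,-.045,z]]))
print(ray(c,[[c["cx"],c["cy"]]]))
```

```text
[ 0.5071 -0.3996  0.1346]
0 [[188.9751 197.9293]
 [-53.8012 197.6571]
 [-86.6269 197.7056]]
0.025 [[ 180.8927  205.8147]
 [ -81.7021  205.3012]
 [-116.7537  205.3019]]
(array([ 0.5861, -0.4132,  0.2767]), array([[-0.311 ,  0.0554, -0.9488]]))
```

View pics/w1.png

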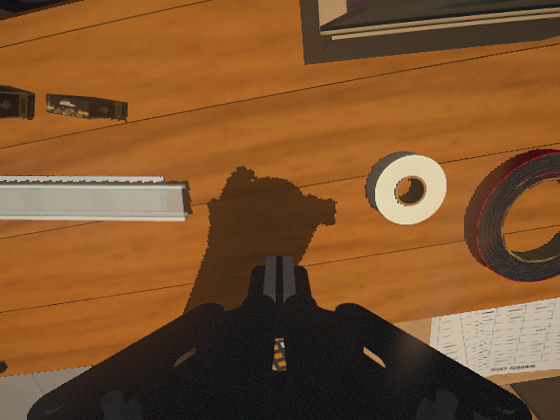

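The wrist view shows the cover's open end on the left, with corners near (187,186) and (184,220), and clear counter between it and the roll at (408,190).

Run:
```python
from h import *
np.set_printoptions(precision=4,suppress=True)
c=read_camera("wrist")
uv=[[187,186],[184,219.5],[20,185],[20,219]]
P=onz(c,uv,.025);print(P,P[:2].mean(0),P[2:].mean(0));d=P[2:].mean(0)-P[:2].mean(0);print(np.degrees(np.arctan2(d[0],d[1])))
crop=c["color"][160:240,0:220]; cv2.imwrite("pics/w1c.png",cv2.resize(crop,None,fx=3.6,fy=3.6,interpolation=cv2.INTER_CUBIC))
```

```text
[[ 0.5431 -0.3184  0.025 ]
 [ 0.5142 -0.3079  0.025 ]
 [ 0.5681 -0.1754  0.025 ]
 [ 0.5388 -0.1618  0.025 ]] [ 0.5287 -0.3132  0.025 ] [ 0.5535 -0.1686  0.025 ]
9.744308711080292
```

View pics/w1c.png

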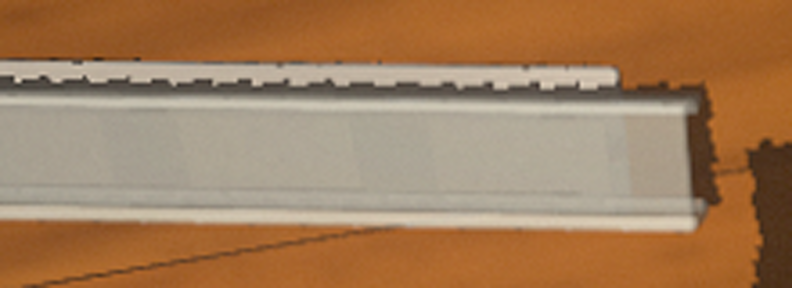

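Call:
jog_arm(moves=[0,0,1,0,0,0,0,0,0,1,0,0,0,0,0,0,1,0,0,0,0,0,0,1,0,0,0,0,0,-0.5,1,0,0,0,0,0,-0.5,1,0,0,0,0,0,-0.6,0,0,0,0,0,0,-0.6,0,0,0,0,0])

```text
t: 2.3
eef_pos: [0.5121, -0.3566, 0.0146]
tool_rot: [-0.0, 0.996, -0.088, -0.001]
contact_force: [0.3, 0.0, 0.6]
gripper_width: 0.0
grasp_force: 0.0
```

Call:
jog_arm(moves=[0.1,-0.25,0,0,0,0,0,0.1,-0.25,0,0,0,0,0,0,-0.25,0,0,0,0,0,0,-0.25,0,0,0,0,0,0,-0.2,0,0,0,0,0,0,-0.2,0,0,0,0,0,0,-0.2,0,0,0,0,0,0,-0.2,0,0,0,0,0])

```text
t: 2.97
eef_pos: [0.5233, -0.3229, 0.0155]
tool_rot: [0.0, 0.996, -0.088, 0.0]
contact_force: [0.4, 0.1, 0.8]
gripper_width: 0.003
grasp_force: 0.5
```

Call:
jog_arm(moves=[0,-0.2,0,0,0,0,0,0,-0.2,0,0,0,0,0,0,-0.15,0,0,0,0,0,0,-0.15,0,0,0,0,0,0,-0.1,0,0,0,0,0,0,-0.1,0,0,0,0,0,0,-0.1,0,0,0,0,0,0,-0.1,0,0,0,0,0])

```text
t: 3.63
eef_pos: [0.5261, -0.3063, 0.0159]
tool_rot: [0.003, 0.996, -0.089, 0.001]
contact_force: [-2.9, -14.9, 0.3]
gripper_width: -0.002
grasp_force: 7.3
```

Run:
```python
from h import *
o=get_obs();print(o["eef_pos"],o["contact_force"],o["joint_torque"][:3])
ims=[]
for n,(u,v,w,h,) in {"top":(240,160,135,75),"side":(200,170,110,90)}.items():
    c=read_camera(n)["color"][v:v+h,u:u+w]; ims.append(cv2.resize(c,(int(w*300/h),300),interpolation=cv2.INTER_CUBIC))
w=read_camera("wrist");cv2.imwrite("pics/w2full.png",w["color"])
w_=800; a=np.hstack(ims)[:, :800]
b=np.hstack([cv2.resize(w["color"],(400,300))]); a=cv2.copyMakeBorder(a,0,0,0,800-a.shape[1],0) if a.shape[1]<800 else a
w3=cv2.resize(w["color"][150:290,0:370],(800,300),interpolation=cv2.INTER_CUBIC)
cv2.imwrite("pics/m2.png",np.vstack([a,w3]))
```

```text
[ 0.52610782 -0.30630038  0.01588148] [ -2.86583254 -14.94615003   0.28851895] [ -8.74831438 -58.67376208  -8.09825957]
```

View pics/m2.png

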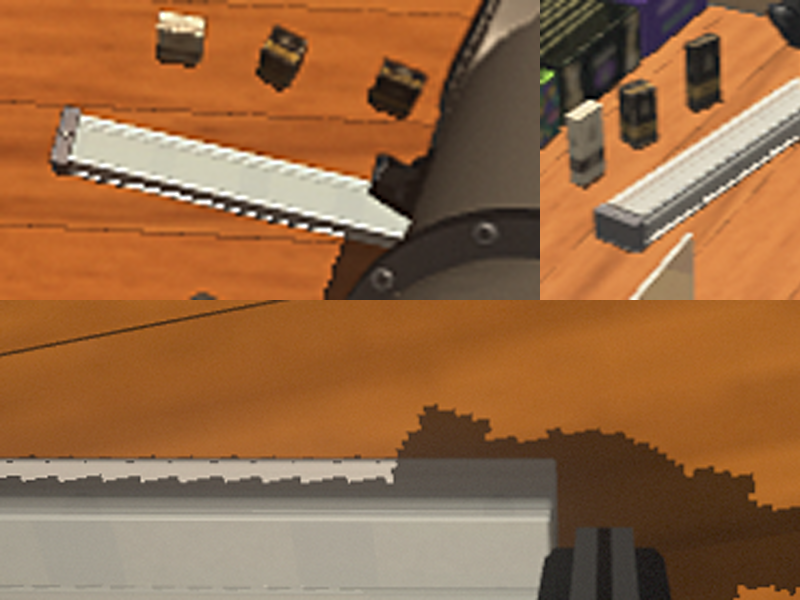

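The cover is butted against the block: the reaction is 15 N, and both views show no gap. Next I back off, lift, and come over the open end.

Call:
jog_arm(moves=[0,1,0,0,0,0,0,0,0,-1,0,0,0,0,0,0,-1,0,0,0,0,0,-1,0,0,0,0,0,0,-0.8,0,0,0,0,0,0,0,0.5,0,0,0,0,0,0,0.3,0,0,0,0,0,0,0,0,0,0,0])

```text
t: 4.45
eef_pos: [0.5284, -0.2851, 0.0375]
tool_rot: [-0.0, 0.996, -0.087, -0.002]
contact_force: [-0.2, 0.1, 0.5]
gripper_width: 0.002
grasp_force: 0.0
```

Call:
jog_arm(moves=[0,0,0.3,0,0,0,0,0,0,0.2,0,0,0,0,0,0,0.15,0,0,0,0,0,0,0.15,0,0,0,0,0,0,0.1,0,0,0,0,0,0,0.1,0,0,0,0,0,0,0.1,0,0,0,0,0,0,0,0,0,0,0])

```text
t: 5.12
eef_pos: [0.5299, -0.2858, 0.0185]
tool_rot: [0.0, 0.996, -0.088, 0.0]
contact_force: [-4.2, 1.6, 13.1]
gripper_width: 0.003
grasp_force: 6.6
```

Call:
jog_arm(moves=[0,-0.2,0,0,0,0,0,0,-0.3,0,0,0,0,0,0,-0.3,0,0,0,0,0,0,-0.3,0,0,0,0,0,0,-0.3,0,0,0,0,0,0,-0.3,0,0,0,0,0,0,-0.3,0,0,0,0,0,0,-0.3,0,0,0,0,0])

```text
t: 5.78
eef_pos: [0.5401, -0.2476, 0.0207]
tool_rot: [0.004, 0.996, -0.09, 0.004]
contact_force: [-2.4, -14.6, 19.9]
gripper_width: -0.004
grasp_force: 10.5
```

Call:
jog_arm(moves=[-0.05,-0.3,0,0,0,0,0,-0.05,-0.3,0,0,0,0,0,-0.05,-0.3,0,0,0,0,0,-0.05,-0.3,0,0,0,0,0,0,-0.3,0,0,0,0,0,0,-0.3,0,0,0,0,0,0,-0.3,0,0,0,0,0,0,-0.3,0,0,0,0,0])

```text
t: 6.45
eef_pos: [0.545, -0.1998, 0.0208]
tool_rot: [0.004, 0.996, -0.09, 0.004]
contact_force: [-2.9, -16.0, 21.4]
gripper_width: -0.003
grasp_force: 10.8
```

Call:
jog_arm(moves=[0,-0.3,0,0,0,0,0,0,-0.3,0,0,0,0,0,0,-0.3,0,0,0,0,0,0,-0.3,0,0,0,0,0,0,-0.3,0,0,0,0,0,0,-0.3,0,0,0,0,0,0,-0.3,0,0,0,0,0,0,-0.3,0,0,0,0,0])

```text
t: 7.12
eef_pos: [0.5514, -0.1464, 0.0181]
tool_rot: [0.001, 0.996, -0.088, 0.001]
contact_force: [-2.1, -6.1, 9.3]
gripper_width: 0.001
grasp_force: 4.4
```

Call:
jog_arm(moves=[0,-0.3,0,0,0,0,0,0,-0.3,0,0,0,0,0,0,-0.3,0,0,0,0,0,0,-0.3,0,0,0,0,0,0,-0.3,0,0,0,0,0,0,-0.3,0,0,0,0,0,0,-0.3,0,0,0,0,0,0,-0.3,0,0,0,0,0])

```text
t: 7.78
eef_pos: [0.5598, -0.0995, 0.0181]
tool_rot: [0.001, 0.996, -0.088, 0.001]
contact_force: [-1.1, -6.3, 9.0]
gripper_width: 0.002
grasp_force: 4.7
```

Call:
jog_arm(moves=[0,-0.2,0,0,0,0,0,0,-0.2,0,0,0,0,0,0,-0.2,0,0,0,0,0,0,-0.2,0,0,0,0,0,0,-0.2,0.05,0,0,0,0,0,-0.1,0.05,0,0,0,0,0,-0.05,0.05,0,0,0,0,0,0,0,0,0,0,0])

```text
t: 8.45
eef_pos: [0.5629, -0.0826, 0.0179]
tool_rot: [0.004, 0.996, -0.09, 0.0]
contact_force: [-13.0, -17.3, 40.0]
gripper_width: 0.002
grasp_force: 20.1
```

Call:
jog_arm(moves=[0,0,-0.15,0,0,0,0,0,0,-0.15,0,0,0,0,0,0,-0.5,0,0,0,0,0,0,-1,0,0,0,0,0,0,-1,0,0,0,0,0,0,-1,0,0,0,0,0,1,-1,0,0,0,0,0,1,-1,0,0,0,0])

```text
t: 9.12
eef_pos: [0.5562, -0.1117, 0.1312]
tool_rot: [-0.001, 0.996, -0.085, -0.0]
contact_force: [0.7, -1.7, 0.1]
gripper_width: -0.002
grasp_force: 0.0
```

Run:
```python
from h import *
ims=[]
s=read_camera("side")["color"][170:260,200:310]
w=read_camera("wrist")["color"]
t=read_camera("top")["color"][150:240,240:375]
a=np.hstack([cv2.resize(s,(400,327),interpolation=cv2.INTER_CUBIC),cv2.resize(t,(400,267),interpolation=cv2.INTER_CUBIC).__class__(0) if 0 else cv2.copyMakeBorder(cv2.resize(t,(400,267),interpolation=cv2.INTER_CUBIC),0,60,0,0,0)])
b=cv2.resize(w[80:271],(800,273),interpolation=cv2.INTER_CUBIC)
cv2.imwrite("pics/m3.png",np.vstack([a,b]))
```

```text
(no output)
```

View pics/m3.png

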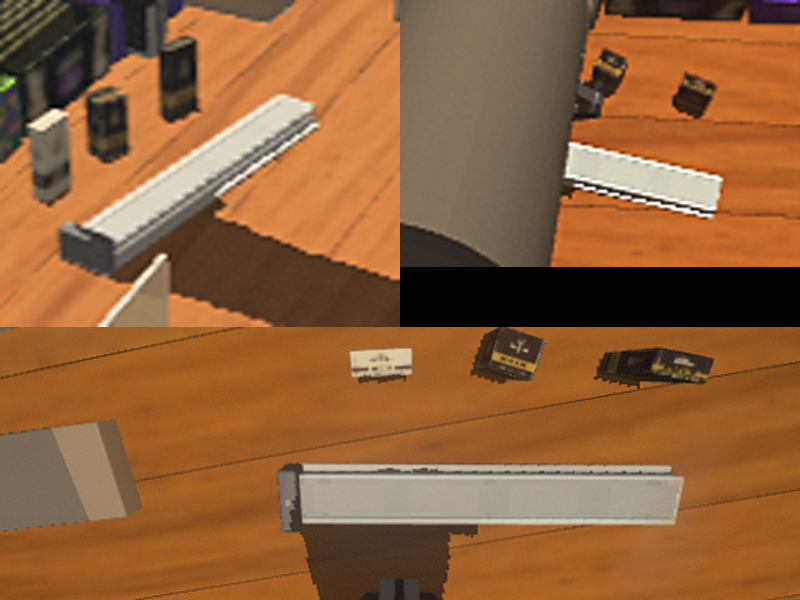

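The composite shows the cover against the block with no gap and the packets in place. I'll check the heights at both ends by triangulation.

Run:
```python
from h import *
np.set_printoptions(precision=4,suppress=True)
w=read_camera("wrist");s=read_camera("side")
S=np.array([[277,196.1],[286.6,199.7]]);W=np.array([[478.1,185],[473.9,217.9]])
print(tri(w,W,s,S))
u=np.array([np.sin(np.radians(10)),np.cos(np.radians(10)),0]);n=np.array([u[1],-u[0],0])
F=np.array([.544,-.197,0]); F=F+u*((-.060+.197)/u[1])
# predicted corners for clipped z .018 / unclipped .026
for z in(.018,.026):
    P=[F-u*L+n*k*.016+[0,0,z] for L in(0,240e-3) for k in(1,-1)]
    print(z,"side crop",(proj(s,P)-[200,170])*400/110,"wrist",(proj(w,P)-[0,80])*800/560+[0,327])
a=s["color"][175:250,205:300]; b=w["color"][170:230,185:495]
cv2.imwrite("pics/m4.png",np.vstack([cv2.copyMakeBorder(cv2.resize(a,(554,438),interpolation=cv2.INTER_CUBIC),0,0,0,246,0),cv2.resize(b,(800,155),interpolation=cv2.INTER_CUBIC)]))
```

```text
[[ 0.5425 -0.2932  0.0147  0.0041]
 [ 0.5117 -0.2903  0.0125  0.0013]]
0.018 side crop [[ 77.6645 226.7157]
 [115.712  241.0271]
 [281.4873  89.5174]
 [317.2996 100.4579]] wrist [[306.7542 479.2433]
 [310.1925 528.6915]
 [698.9715 479.0892]
 [688.2582 528.1149]]
0.026 side crop [[ 77.0069 216.2846]
 [115.1678 230.5002]
 [281.486   79.9724]
 [317.3973  90.8323]] wrist [[304.0136 482.4619]
 [307.6576 533.2027]
 [707.7086 482.2833]
 [696.3656 532.5655]]
```

View pics/m4.png

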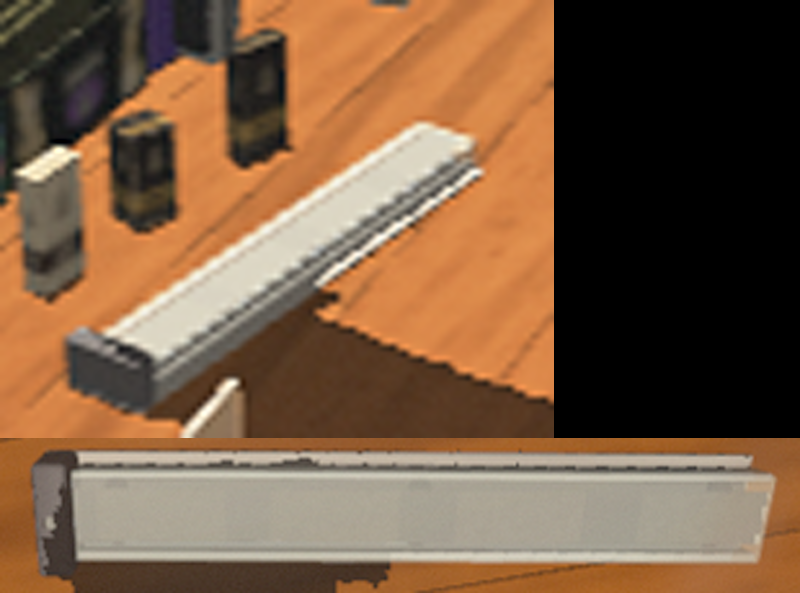

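Both ends read the same height: side-view offsets of +4.6 and +5.5 px against about 10 px for an unclipped end. The cover is flat and against the block, the packets haven't moved, and the arm is clear.

```bash
python3 -c "
from station import *
print(hand_in())"
```

```text
the job is handed in; nothing more can be done
None
```

I pushed the cover up against the end block and clipped it down flat along its whole length, then handed the job in with the arm clear; no verdict came back, but camera checks showed both ends at clipped height and the packets unmoved.

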